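Set up the folding tray on the washroom ledge

ROBOT

A 6-joint arm with a two-finger parallel gripper is mounted at the origin on the work surface. World frame = base frame: x ahead of the robot, y to its left, z up, the work surface at z = 0. Lengths are in m, angles in rad, forces in N, time in s.
With the tool pointing down it reaches from about 0.25 to 0.725 m from the base axis. Payload 4 kg.
Tool frame: the origin (TCP) lies at the very end of the fingers, on their centre line; the grasp point (between the pads) lies 19 mm behind it; z points along the fingers, y is the line along which they close (so a half turn about z gives the same grasp; the last joint's range is limited). The gripper opens to 85 mm and grips with 20 to 120 N. Pads are 22 mm wide; open, the fingers measure 114 mm over their backs; the gripper's body (76 mm by 85 mm) begins 54 mm behind the grasp point. The pads swing forward as they close: fully open they stand 13 mm farther back than shut.
Start: joints at [1.136, 0.241, 0.005, 1.335, 0, 1.571], TCP at [0.211, 0.453, 0.231] pointing down, gripper open.
Joint ranges: [-2.72, 2.72], [-1.05, 1.87], [-1.09, 1.28], [-1.99, 2.15], [-1.42, 1.44], [-3.14, 3.14]. Speed limits (rad/s): [2.79, 2.79, 3.14, 3.14, 3.14, 3.14].

INTERFACE

Orientations are given as a unit quaternion [x, y, z, w].
In Python, from plant import sense, capture, camera_model, hand_in gives the robot as it stands. The module is installed in compiled form; this text tells all that it offers.
- The arm moves only by the tool apply_moves, never from a script. Its argument "deltas" is text: rows parted by semicolons, each of 5 numbers parted by spaces: the closure, from 0 (fully open) to 1 (shut), then the shift along the tool's x, y, z normalised to -1 to 1, where 1 is 0.25 m, then the turn about the tool's z normalised to -1 to 1, where 1 is 180 degrees. A call has exactly 5 rows; each row shifts and turns the commanded pose from where the row before left it, along the tool's axes as they then stand; what a row does not reach is not made up. A row lasts 1/10 s, in which the tool goes at most 50 mm and 8.59 degrees, less where a joint would pass 70% of its speed; a pose out of reach is approached as far as the arm can. A call with a number of a shift or a turn outside -1 to 1 is refused whole. A call with a gripper value outside its range is refused whole. The fingers move at their own pace and stop on an object; "squeeze" is the grip in N (left out, the last holds). Time passes only in rows, so rows that do not move let the fingers close, or fill a call up. It gives the time, the measured TCP pose, the force, the opening and the grip force at its end, in the units of the state.
- sense(): the state, without advancing time (a new reading comes with each control period).
- capture(name): name is "scene" or "top" or "wrist"; returns (picture, depth): 480x640x3 uint8, blue, green, red; 480x640 float32, m along the optical axis (not along the pixel's ray), 0 where there is no reading.
- camera_model(name): a dict with "fx", "fy", "cx", "cy" (pixels), "R" (3x3) and "t" (3): a world point X has camera coordinates R X + t; the wrist camera has in their place "mount" (4x4, takes a point from camera to tool coordinates, whose origin is the TCP and whose axes are the flange's). Camera axes: x right, y down, z forward; pixel columns grow to the right and rows downward; lengths in m; the calibration is good to about 2 mm. The wrist camera is an equidistant fisheye: a pixel r from the principal point sees the ray r / f radians off the axis. A picture is of the moment at which its call begins: read the wrist's pose just before it. camera_model takes no time and is no camera call.
- hand_in(): hands the job in; it is judged then, once.
The state is a dict: "time_s": time; "joint_pos": joint angles; "joint_velocities": joint speeds; "effort": joint torques, N m; "tool_pos": TCP position; "ee_rot": TCP orientation; "contact_force": force on the tool from outside, world axes, zero at the start; "torque": the same for the moment, N m; "grip_width": opening from 0.0 (shut) to 1.0 (fully open); "grip_force": force on a finger pad.
Only numpy, scipy, OpenCV 4.12 (cv2) and the standard library are available. Lean on these libraries where they do the work, as an engineer would, in place of code of your own. Each camera call takes 0.05 s, during which the arm holds its last target. There are 200 camera calls.

TASK

Set up the green folding tray as an open box: swing each of its three slanting hinged panels (left, right and far) up until it stands upright, like the near wall that already stands. Leave the small glass pump bottle beside the tray standing where it is.

Things in the scene. Friction and masses are not known exactly. Their poses are not given: they have to be found in the camera images.
- far_panel_edge (a point): middle of the free edge of the green tray's far (+x) panel. 126 mm wide, 70 mm from hinge to free edge, 4 mm thick (side panels alike). Its x axis points from hinge to free edge, so the hinge is 70 mm back along x, 10 mm above the ledge; y runs along the hinge. It starts slanting up outward, x 25 to 43 deg above level; upright, x points up and a stop ends the swing.
- left_panel_edge (a point): middle of the free edge of the green tray's left (+y) panel. 106 mm wide; axes, sizes and start as for the far panel. All three hinges are stiff (0.03 N m): a panel stays where it is left, and 1 to 2 N swings it. Push its free edge from outside, rising along the edge's arc: a level push binds by friction while the panel is low.
- right_panel_edge (a point): middle of the free edge of the green tray's right (-y) panel. 106 mm wide, else as the others. The tray: green floor 110 x 130 mm, top 10 mm above the ledge, stuck fast on suction feet, turned up to 23 deg; its near wall is fixed upright, 70 mm high. A grey tray lying folded is another one.
- pump_bottle_center (a point): centre, half-way up, of a small clear glass bottle with a white push dispenser head, 48 mm across and 114 mm tall, 160 g, loose, z axis up. It stands beyond one of the two far corners of the tray, left or right, about 0.2 m from the tray's centre; a low white jar 50 mm across, 45 mm tall, stands at the other corner.
Not all that is in view belongs to the job. Of the things shaped like the part that bears pump_bottle_center, the clear glass one is meant.

How it is judged:
By the outcome, as a careful person would: the job done as asked, in the order asked, and still so for the second after the job is handed in, with the robot touching nothing.
It also fails if it takes over 56 s, if anything falls off the work surface, if the arm or the gripper's body presses on something with over 40 N, if the wrist force passes 120 N, or if a joint passes its speed limit or range.

## Working session

There is one attempt and no reset: what is moved stays moved. The work goes in short steps, Python scripts to look and compute and a tool call to move; the robot and the scene stay as the last step left them, time stands still between calls to the robot, and variables do not carry over. Pictures are saved under pics/ and viewed, at most 10 in all, crops included, and the job is handed in when it is done.

Besides the shell and the picture viewer there is one more tool, called after "Emit:" as name(argument=value, ...), one argument or row to a line, values as JSON. apply_moves: Moves the arm, as the interface text tells. Scaled input: -1 to 1 covers 0.25 m each way for a shift and 180 degrees each way for a turn. Its arguments: {"type":"object","properties":{"deltas":{"type":"string"},"squeeze":{"type":"number"}},"required":["deltas"]}

```bash
mkdir -p pics; python3 - <<'E'
from plant import sense,capture,camera_model
import cv2,numpy as np
s=sense();print(s)
for n in("scene","top"):
    p,d=capture(n);cv2.imwrite(f"pics/{n}0.png",p);np.save(f"{n}0.npy",d);m=camera_model(n);print(n,m,(d>0).mean())
print(camera_model("wrist"))
E
```

```text
{'time_s': 0.0, 'joint_pos': array([1.13599796e+00, 2.41429904e-01, 3.71155130e-03, 1.33523119e+00,
       3.08164015e-05, 1.57080046e+00]), 'joint_velocities': array([ 0.00035793,  0.00084202, -0.00016595,  0.00142075,  0.00062279,
       -0.00077534]), 'effort': array([ 8.72913347e-05, -3.72315681e+01,  2.52409959e+01,  1.70333823e-02,
       -2.91967649e-05,  7.10568500e-06]), 'tool_pos': array([0.21033088, 0.4528906 , 0.2303997 ]), 'ee_rot': array([ 2.15692665e-01,  9.76460708e-01, -1.04794122e-03, -2.47257212e-04]), 'contact_force': array([ 0.12319194,  0.82375379, -0.62127908]), 'torque': array([0.01666598, 0.00381904, 0.0040124 ]), 'grip_force': 0.0, 'grip_width': 1.0042176976962585}
scene {'fx': 527.0460030707194, 'fy': 527.0460030707194, 'cx': 316.83094783669515, 'cy': 248.00468713597172, 'R': array([[ 0.36031349,  0.93269135,  0.01615667],
       [ 0.68495977, -0.25277382, -0.6833268 ],
       [-0.63324901,  0.25727853, -0.72993387]]), 't': array([-0.26766283, -0.37509533,  1.29818123])} 0.99591796875
top {'fx': 439.67667317521216, 'fy': 439.67667317521216, 'cx': 319.53556191264585, 'cy': 243.7755412986788, 'R': array([[ 4.08309639e-03, -9.98611724e-01, -5.25162075e-02],
       [-9.95824756e-01,  7.28782411e-04, -9.12826603e-02],
       [ 9.11942077e-02,  5.26696554e-02, -9.94439301e-01]]), 't': array([0.05798073, 0.6146738 , 0.63706208])} 0.9960611979166667
{'fx': 371.64829954431775, 'fy': 371.64829954431775, 'cx': 317.8059610578298, 'cy': 240.37815668674773, 'mount': array([[-3.24924545e-04, -9.50860421e-01, -3.09619692e-01,
         7.91894096e-02],
       [ 9.99999927e-01, -2.47345939e-04, -2.89817024e-04,
        -1.32498349e-03],
       [ 1.98992364e-04, -3.09619764e-01,  9.50860433e-01,
        -1.41506991e-01],
       [ 0.00000000e+00,  0.00000000e+00,  0.00000000e+00,
         1.00000000e+00]])}
```

View pics/scene0.png

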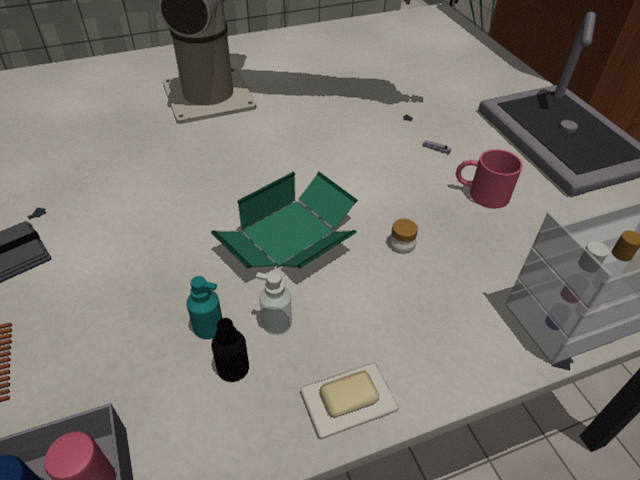

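View pics/top0.png

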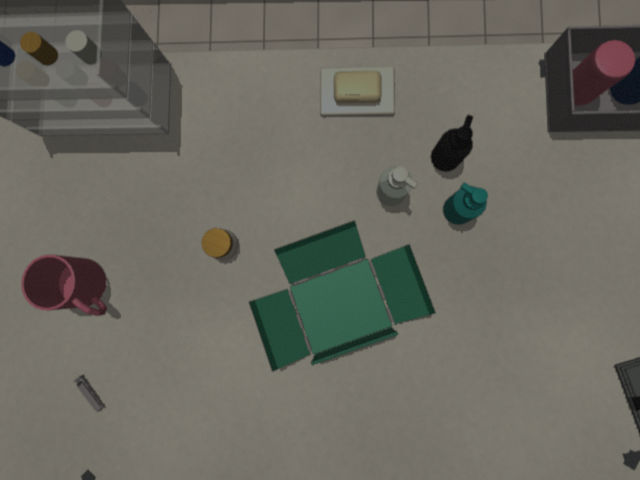

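The scene view shows the green tray at (290,230), with the clear bottle at (275,300), teal and black bottles beside it, and the jar at (403,235). In the top view the tray floor is centred at about (342,307). The left panel is at (280,330), the far one at (320,252) and the right one at (403,285). The clear bottle is at (397,183), off the far right corner, and the jar is at (217,243).

```bash
cat > h.py <<'E'
import numpy as np,cv2
from plant import camera_model
def cloud(n,d):
    m=camera_model(n);v,u=np.mgrid[:480,:640]
    c=np.stack([(u-m["cx"])/m["fx"]*d,(v-m["cy"])/m["fy"]*d,d],-1)
    return (c-m["t"])@m["R"]
def green(p):
    h=cv2.cvtColor(p,cv2.COLOR_BGR2HSV)
    return (cv2.inRange(h,(65,100,30),(84,255,255))>0)
E
python3 - <<'E'
from h import *
P={}
for n in("top","scene"):
    p=cv2.imread(f"pics/{n}0.png");X=cloud(n,np.load(f"{n}0.npy"));g=green(p)
    roi=np.zeros_like(g)
    if n=="top": roi[210:380,240:440]=1
    else: roi[165:275,205:362]=1
    P[n]=X[g&roi.astype(bool)]
    print(n,len(P[n]),np.percentile(P[n],[1,50,99],axis=0).round(3).tolist())
    # table plane check
    print("table z",X[(slice(380,400),slice(300,320)) if n=="top" else (slice(150,160),slice(300,320))].mean((0,1)))
    if n=="top":
        f=P[n][(abs(P[n][:,2]-.010)<.006)]
        r=cv2.minAreaRect(f[:,:2].astype(np.float32));print(r,len(f),f[:,2].mean())
        hsv=cv2.cvtColor(p,cv2.COLOR_BGR2HSV)
        for c in [(307,342),(330,280),(252,320),(285,403)]: print(hsv[c],X[c].round(3))
        for nm,(a,b,c,d) in dict(bottle=(160,215,375,418),jar=(225,262,198,238),teal=(180,228,440,490)).items():
            Q=X[a:b,c:d].reshape(-1,3);Q=Q[Q[:,2]>.02];print(nm,Q.min(0).round(3),Q.max(0).round(3),np.median(Q,0).round(3))
np.savez("g0.npz",**P)
E
```

```text
top 14937 [[0.444, -0.093, 0.007], [0.53, 0.034, 0.022], [0.631, 0.146, 0.08]]
table z [0.39230023 0.07507806 0.00099694]
((0.5266311168670654, 0.028139136731624603), (0.12136227637529373, 0.1539141833782196), 19.357942581176758) 6268 0.009584473990791997
[ 76 112 100] [0.519 0.025 0.011]
[ 77 142  72] [0.485 0.117 0.033]
[ 77 135  70] [0.602 0.058 0.036]
[ 78 136  77] [ 0.553 -0.065  0.033]
bottle [ 0.554 -0.075  0.02 ] [0.724 0.024 0.693] [ 0.692 -0.048  0.074]
jar [0.554 0.024 0.02 ] [0.637 0.237 0.693] [0.615 0.213 0.044]
teal [ 0.554 -0.179  0.02 ] [0.694 0.024 0.693] [ 0.666 -0.146  0.073]
scene 7970 [[0.445, -0.098, 0.006], [0.514, 0.03, 0.024], [0.639, 0.146, 0.079]]
table z [ 0.30607125  0.1516975  -0.00111205]
```

```bash
python3 - <<'E'
from h import *
p=cv2.imread("pics/top0.png");X=cloud("top",np.load("top0.npy"));h=cv2.cvtColor(p,cv2.COLOR_BGR2HSV)
m=(green(p)&(h[...,2]>88)&(abs(X[...,2]-.01)<.006)).astype(np.uint8)
m=cv2.morphologyEx(m,cv2.MORPH_OPEN,np.ones((3,3)))
n,l,st,c=cv2.connectedComponentsWithStats(m);k=1+st[1:,4].argmax();f=X[l==k]
(cx,cy),wh,a=r=cv2.minAreaRect(f[:,:2].astype(np.float32));print(r)
P=np.load("g0.npz")
for th in [np.deg2rad(a if a<45 else a-90)]:
  e=np.array([np.cos(th),np.sin(th)]);q=np.array([-e[1],e[0]])
  print("yaw",np.rad2deg(th))
  for n in("top","scene"):
    G=P[n];u=(G[:,:2]-[cx,cy])@e;v=(G[:,:2]-[cx,cy])@q;z=G[:,2]
    for nm,o,s in(("far",u,v),("left",v,u),("right",-v,u),("near",-u,v)):
        h0=.055 if nm in("far","near") else .065
        k=(o>h0+.003)&(abs(s)<.05)
        if nm=="near":k=(o>.04)&(z>.03)&(abs(s)<.05)
        if k.sum()<20: continue
        if nm!="near":
            A=np.polyfit(o[k],z[k],1);print(n,nm,"ang",np.rad2deg(np.arctan(A[0])).round(1),"o99",np.percentile(o[k],99.5).round(4),"z99",np.percentile(z[k],99.5).round(4),"z at hinge",np.polyval(A,h0).round(4),"s",np.percentile(s[k],[0,100]).round(3), "srange",np.percentile(s[(o>h0+.02)&(z>.025)],[1,99]).round(3))
        else: print(n,nm,np.percentile(o[k],[2,98]).round(4),np.percentile(z[k],99.5))
# bottle: white head & body points
def rep(nm,a,b,c,d,z0,z1):
    Q=X[a:b,c:d].reshape(-1,3);Q=Q[(Q[:,2]>z0)&(Q[:,2]<z1)];print(nm,z0,Q[:,:2].min(0).round(3),Q[:,:2].max(0).round(3),len(Q))
for z0,z1 in((.02,.07),(.07,.095),(.1,.12)): rep("bottle",155,220,372,420,z0,z1)
rep("jar",220,265,195,240,.03,.06)
for z0,z1 in((.02,.07),(.07,.095),(.1,.13)): rep("teal",175,230,435,495,z0,z1)
E
```

```text
((0.520717203617096, 0.02815154939889908), (0.10707483440637589, 0.1267436146736145), 20.109004974365234)
yaw 20.109004974365234
top far ang 39.3 o99 0.1097 z99 0.0559 z at hinge 0.0099 s [-0.05  0.05] srange [-0.06   0.059]
top left ang 38.3 o99 0.1208 z99 0.0555 z at hinge 0.0101 s [-0.05  0.05] srange [-0.05  0.05]
top right ang 33.8 o99 0.1242 z99 0.0509 z at hinge 0.0099 s [-0.05  0.05] srange [-0.051  0.049]
top near [0.0542 0.0585] 0.08178587685951125
scene far ang 38.2 o99 0.1126 z99 0.0563 z at hinge 0.0106 s [-0.05  0.05] srange [-0.42   0.058]
scene left ang 38.3 o99 0.1195 z99 0.0549 z at hinge 0.0105 s [-0.05  0.05] srange [-0.05   0.053]
scene right ang 33.6 o99 0.1271 z99 0.0504 z at hinge 0.0091 s [-0.05  0.05] srange [-0.051  0.544]
scene near [0.0529 0.0583] 0.08064865748837566
bottle 0.02 [ 0.677 -0.074] [ 0.724 -0.028] 370
bottle 0.07 [ 0.68  -0.072] [ 0.721 -0.031] 395
bottle 0.1 [ 0.683 -0.075] [ 0.711 -0.042] 307
jar 0.03 [0.594 0.193] [0.637 0.237] 728
teal 0.02 [ 0.648 -0.179] [ 0.694 -0.132] 459
teal 0.07 [ 0.65  -0.176] [ 0.687 -0.133] 420
teal 0.1 [ 0.661 -0.166] [ 0.689 -0.132] 328
```

Emit:
apply_moves(
  deltas="1 0 0 0.06 0.042; 1 0 0 0.06 0.042; 1 0 0 0.06 0.042; 1 0 0 0.06 0.042; 1 0 0 0.06 0.042",
)

```text
time_s: 0.6
tool_pos: [0.2104, 0.4531, 0.1552]
ee_rot: [0.523, 0.853, -0.001, 0.0]
contact_force: [-0.3, -0.7, 0.8]
grip_width: 0.146
grip_force: 0.0
```

Emit:
apply_moves(
  deltas="1 0 0 0 0.04; 1 -0.15 0.06 0 0; 1 -0.15 0.06 0 0; 1 -0.15 0.06 0 0; 1 -0.15 0.06 0 0",
)

```text
time_s: 1.1
tool_pos: [0.3189, 0.3318, 0.1559]
ee_rot: [0.573, 0.82, -0.0, -0.0]
contact_force: [0.8, -0.0, 0.1]
grip_width: 0.001
grip_force: 0.0
```

Emit:
apply_moves(
  deltas="1 -0.15 0.06 0 0; 1 -0.15 0.06 0 0; 1 -0.15 0.06 0 0; 1 -0.15 0.06 0 0; 1 0 0 0 0",
)

```text
time_s: 1.6
tool_pos: [0.4289, 0.2097, 0.156]
ee_rot: [0.576, 0.818, -0.0, 0.001]
contact_force: [-0.2, 0.3, -0.7]
grip_width: 0.004
grip_force: 0.0
```

```bash
cat >> h.py <<'E'
def tf():
    from plant import sense
    from scipy.spatial.transform import Rotation as R
    s=sense();t=np.deg2rad(20.11);M=np.array([[np.cos(t),np.sin(t)],[-np.sin(t),np.cos(t)]])
    r=R.from_quat(s["ee_rot"]).as_matrix()
    print("t",s["time_s"],"uvz",(M@(s["tool_pos"][:2]-[.5207,.0282])).round(4),s["tool_pos"][2].round(4),"F",(M@s["contact_force"][:2]).round(1),s["contact_force"][2].round(1),"yaw",np.rad2deg(np.arctan2(r[1,0],r[0,0])).round(2),"w",round(s["grip_width"],2),"tilt",r[:,2].round(3),"j",s["joint_pos"].round(2))
E
python3 -c "from h import tf;tf()"
```

```text
t 1.6 uvz [-0.0238  0.202 ] 0.156 F [-0.1  0.4] -0.7 yaw 109.71 w 0.0 tilt [ 0.001 -0.001 -1.   ] j [ 0.46  0.24 -0.19  1.13 -0.    1.68]
```

Emit:
apply_moves(
  deltas="1 -0.046 0.016 0.096 0; 1 -0.046 0.016 0.096 0; 1 -0.046 0.016 0.096 0; 1 -0.046 0.016 0.096 0; 1 -0.046 0.016 0.096 0",
)

```text
time_s: 2.1
tool_pos: [0.4643, 0.1661, 0.0351]
ee_rot: [0.573, 0.82, -0.0, -0.0]
contact_force: [-0.4, 0.1, 0.6]
grip_width: 0.008
grip_force: 0.0
```

Emit:
apply_moves(
  deltas="1 -0.02 0 0 0; 1 -0.02 0 0 0; 1 -0.015 0 0 0; 1 -0.017 0 -0.018 0; 1 -0.017 0 -0.018 0",
)

```text
time_s: 2.6
tool_pos: [0.4729, 0.1452, 0.0467]
ee_rot: [0.573, 0.82, 0.001, 0.0]
contact_force: [-1.3, -0.1, -0.5]
grip_width: 0.001
grip_force: 0.4
```

```bash
python3 -c "from h import tf;tf()"
```

```text
t 2.6 uvz [-0.0046  0.1263] 0.0467 F [-1.2  0.4] -0.5 yaw 110.12 w 0.0 tilt [ 0.001  0.001 -1.   ] j [ 0.3   0.39 -0.3   0.87  0.    1.52]
```

Emit:
apply_moves(
  deltas="1 -0.02 0 -0.015 0; 1 -0.02 0 -0.014 0; 1 -0.022 0 -0.012 0; 1 -0.022 0 -0.01 0; 1 -0.022 0 -0.008 0",
)

```text
time_s: 3.1
tool_pos: [0.482, 0.1194, 0.0603]
ee_rot: [0.573, 0.82, 0.0, 0.0]
contact_force: [-0.1, 0.4, 1.1]
grip_width: 0.001
grip_force: 0.4
```

Emit:
apply_moves(
  deltas="1 -0.022 0 -0.006 0; 1 -0.022 0 -0.004 0; 1 -0.016 0 -0.002 0; 1 -0.006 0 0 0; 1 0 0 0 0",
)

```text
time_s: 3.6
tool_pos: [0.4872, 0.1041, 0.0628]
ee_rot: [0.573, 0.819, -0.0, -0.0]
contact_force: [-0.2, -0.2, 1.0]
grip_width: 0.002
grip_force: 0.0
```

```bash
python3 - <<'E'
from h import *
from plant import capture
tf();p,d=capture("scene");cv2.imwrite("pics/s1.png",cv2.resize(p[100:360,120:440],None,fx=2,fy=2));tf()
E
```

```text
t 3.6 uvz [-0.0054  0.0828] 0.0628 F [-0.3 -0.1] 1.0 yaw 110.06 w 0.0 tilt [-0. -0. -1.] j [ 0.21  0.38 -0.27  0.92 -0.    1.43]
t 3.65 uvz [-0.0054  0.083 ] 0.0628 F [0.5 0.2] -1.1 yaw 110.08 w 0.0 tilt [-0. -0. -1.] j [ 0.21  0.38 -0.27  0.92 -0.    1.43]
```

View pics/s1.png

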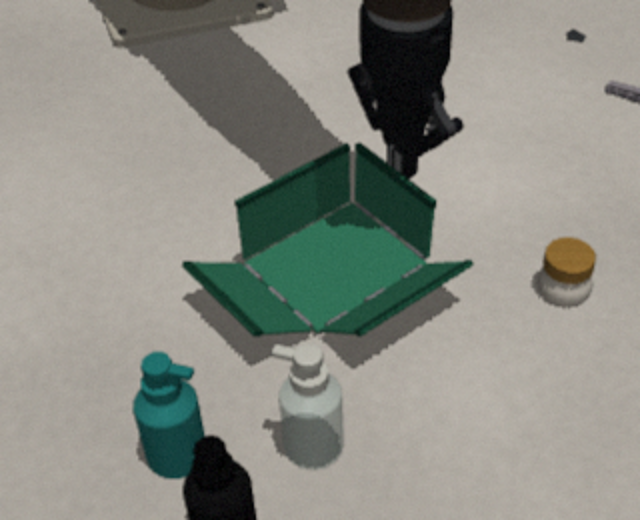

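The crop shows the left panel (at 400,200) nearly upright, with the finger behind it at (403,165). I'll push on slowly to the stop.

Emit:
apply_moves(
  deltas="1 -0.008 0 0 0; 1 -0.008 0 0 0; 1 -0.006 0 0 0; 1 -0.004 0 0 0; 1 0 0 0 0",
)

```text
time_s: 4.15
tool_pos: [0.4886, 0.1002, 0.063]
ee_rot: [0.572, 0.82, 0.001, -0.002]
contact_force: [-3.7, 6.0, 0.6]
grip_width: -0.001
grip_force: 3.4
```

```bash
python3 -c "from h import tf;tf()"
```

```text
t 4.15 uvz [-0.0054  0.0787] 0.063 F [-1.4  6.9] 0.6 yaw 110.16 w -0.0 tilt [-0.002  0.004 -1.   ] j [ 0.2   0.38 -0.27  0.92  0.    1.42]
```

Emit:
apply_moves(
  deltas="1 0.08 0 0 0; 1 0 0 -0.18 0; 1 0 0 -0.18 0; 1 -0.18 -0.03 0 0; 1 -0.18 -0.03 0 0",
)

```text
time_s: 4.65
tool_pos: [0.5013, 0.0275, 0.1553]
ee_rot: [0.571, 0.821, 0.001, 0.002]
contact_force: [0.7, 0.5, -0.2]
grip_width: 0.001
grip_force: 0.0
```

Emit:
apply_moves(
  deltas="1 -0.18 0 0 0; 1 -0.18 0 0 0; 1 -0.18 0 0 0; 1 -0.1 0 0 0; 1 0 0 0 0",
)

```text
time_s: 5.15
tool_pos: [0.5554, -0.1266, 0.1527]
ee_rot: [0.575, 0.818, -0.0, 0.001]
contact_force: [-0.2, 0.4, 0.1]
grip_width: 0.003
grip_force: 0.0
```

```bash
python3 - <<'E'
from h import *
from plant import capture
tf();p,d=capture("top");X=cloud("top",d);t=np.deg2rad(20.11)
D=X[...,:2]-[.5207,.0282];u=D@[np.cos(t),np.sin(t)];v=D@[-np.sin(t),np.cos(t)]
k=green(p)&(v>.055)&(abs(u)<.05)&(v<.14);z=X[...,2][k];print("left",k.sum(),np.percentile(v[k],[2,50,98]).round(4),z.max());top=k&(X[...,2]>.07);print(v[top].mean() if top.any() else None)
E
```

```text
t 5.15 uvz [-0.0207 -0.1573] 0.1527 F [-0.   0.5] 0.1 yaw 109.8 w 0.0 tilt [ 0.001 -0.002 -1.   ] j [-0.22  0.42  0.05  1.2  -0.    1.  ]
left 807 [0.0553 0.0644 0.0675] 0.08233054133592572
0.0656196230558912
```

Emit:
apply_moves(
  deltas="1 0 0 0.098 0; 1 0 0 0.098 0; 1 0 0 0.098 0; 1 0 0 0.098 0; 1 0 0 0.098 0",
)

```text
time_s: 5.7
tool_pos: [0.554, -0.1214, 0.0298]
ee_rot: [0.572, 0.82, -0.0, -0.0]
contact_force: [-0.9, 0.3, -0.6]
grip_width: 0.002
grip_force: 0.0
```

Emit:
apply_moves(
  deltas="1 0.02 0 0 0; 1 0.02 0 0 0; 1 0.02 0 0 0; 1 0.018 0 0 0; 1 0.0145 0 -0.02 0",
)

```text
time_s: 6.2
tool_pos: [0.5487, -0.1037, 0.0384]
ee_rot: [0.573, 0.819, -0.001, 0.004]
contact_force: [0.1, -6.1, 4.3]
grip_width: 0.003
grip_force: 3.2
```

Emit:
apply_moves(
  deltas="1 0.016 0 -0.0185 0; 1 0.0175 0 -0.017 0; 1 0.019 0 -0.0155 0; 1 0.02 0 -0.0135 0; 1 0.0215 0 -0.012 0",
)

```text
time_s: 6.7
tool_pos: [0.5383, -0.0781, 0.0551]
ee_rot: [0.573, 0.82, 0.0, -0.0]
contact_force: [0.8, -0.2, -0.1]
grip_width: -0.001
grip_force: 0.3
```

```bash
python3 -c "from h import tf;tf()"
```

```text
t 6.7 uvz [-0.02   -0.1058] 0.0551 F [ 0.7 -0.4] -0.1 yaw 110.11 w -0.0 tilt [ 0.     0.001 -1.   ] j [-0.14  0.46 -0.16  0.95  0.    1.08]
```

Emit:
apply_moves(
  deltas="1 0.022 0 -0.01 0; 1 0.022 0 -0.007 0; 1 0.022 0 -0.004 0; 1 0.018 0 -0.002 0; 1 0.012 0 0 0",
)

```text
time_s: 7.2
tool_pos: [0.5298, -0.0559, 0.0603]
ee_rot: [0.573, 0.82, -0.0, -0.0]
contact_force: [0.6, 0.2, 0.5]
grip_width: 0.002
grip_force: 0.2
```

Emit:
apply_moves(
  deltas="1 0.008 0 0 0; 1 0.006 0 0 0; 1 0.004 0 0 0; 1 0.002 0 0 0; 1 0 0 0 0",
)

```text
time_s: 7.7
tool_pos: [0.5293, -0.0545, 0.0604]
ee_rot: [0.574, 0.819, -0.002, 0.002]
contact_force: [2.2, -7.6, -2.8]
grip_width: 0.002
grip_force: 4.2
```

```bash
python3 -c "from h import tf;tf()"
```

```text
t 7.7 uvz [-0.0204 -0.0806] 0.0604 F [-0.5 -7.9] -2.8 yaw 109.97 w 0.0 tilt [ 0.001 -0.006 -1.   ] j [-0.1   0.44 -0.19  0.94 -0.01  1.12]
```

Emit:
apply_moves(
  deltas="1 -0.1 0 0 0; 1 0 0 -0.19 0; 1 0 0 -0.19 0; 1 0.18 0 0 0; 1 0.18 0 0 0",
)

```text
time_s: 8.2
tool_pos: [0.5074, 0.0095, 0.1573]
ee_rot: [0.574, 0.819, 0.002, 0.001]
contact_force: [0.8, 0.7, -1.1]
grip_width: -0.002
grip_force: 0.0
```

Emit:
apply_moves(
  deltas="1 0.14 0.1 0 0; 1 0 0.19 0 0; 1 0 0.19 0 0; 1 0 0.19 0 0; 1 0 0 0 0",
)

```text
time_s: 8.7
tool_pos: [0.6555, 0.1023, 0.151]
ee_rot: [0.572, 0.82, 0.0, -0.001]
contact_force: [-1.1, -0.0, -0.3]
grip_width: 0.006
grip_force: 0.0
```

```bash
python3 -c "from h import tf;tf()"
```

```text
t 8.7 uvz [0.152  0.0232] 0.151 F [-1.   0.4] -0.3 yaw 110.21 w 0.01 tilt [-0.001  0.001 -1.   ] j [0.15 0.61 0.36 1.32 0.   1.37]
```

Emit:
apply_moves(
  deltas="1 0 0 0.094 0; 1 0 0 0.094 0; 1 0 0 0.094 0; 1 0 0 0.094 0; 1 0 0 0.094 0",
)

```text
time_s: 9.2
tool_pos: [0.6504, 0.0996, 0.0368]
ee_rot: [0.573, 0.82, -0.0, -0.001]
contact_force: [0.0, -1.0, -0.3]
grip_width: 0.0
grip_force: 0.0
```

Emit:
apply_moves(
  deltas="1 0 -0.02 0 0; 1 0 -0.02 0 0; 1 0 -0.02 0 0; 1 0 -0.018 0 0; 1 0 -0.015 -0.015 0",
)

```text
time_s: 9.7
tool_pos: [0.6297, 0.0917, 0.0428]
ee_rot: [0.573, 0.82, 0.001, 0.001]
contact_force: [1.5, -0.1, -0.5]
grip_width: 0.002
grip_force: 0.4
```

```bash
python3 -c "from h import tf;tf()"
```

```text
t 9.7 uvz [0.1242 0.0221] 0.0428 F [ 1.4 -0.6] -0.5 yaw 110.08 w 0.0 tilt [ 0.002  0.    -1.   ] j [0.14 0.64 0.11 1.04 0.   1.36]
```

Emit:
apply_moves(
  deltas="1 0 -0.0165 -0.018 0; 1 0 -0.018 -0.0165 0; 1 0 -0.019 -0.015 0; 1 0 -0.02 -0.0135 0; 1 0 -0.0215 -0.012 0",
)

```text
time_s: 10.2
tool_pos: [0.6074, 0.0836, 0.0611]
ee_rot: [0.573, 0.82, 0.0, 0.0]
contact_force: [0.4, 0.1, 1.5]
grip_width: 0.002
grip_force: 0.5
```

Emit:
apply_moves(
  deltas="1 0 -0.022 -0.009 0; 1 0 -0.022 -0.006 0; 1 0 -0.022 -0.003 0; 1 0 -0.018 0 0; 1 0 -0.006 0 0",
)

```text
time_s: 10.7
tool_pos: [0.5852, 0.0756, 0.0646]
ee_rot: [0.573, 0.82, -0.0, -0.0]
contact_force: [0.1, 0.6, 0.8]
grip_width: -0.005
grip_force: 0.2
```

```bash
python3 -c "from h import tf;tf()"
```

```text
t 10.7 uvz [0.0769 0.0223] 0.0646 F [0.3 0.5] 0.8 yaw 110.08 w -0.0 tilt [-0.001 -0.    -1.   ] j [ 0.13  0.53 -0.01  1.03 -0.    1.35]
```

Emit:
apply_moves(
  deltas="1 0 -0.01 0 0; 1 0 -0.01 0 0; 1 0 -0.006 0 0; 1 0 -0.004 0 0; 1 0 0 0 0",
)

```text
time_s: 11.2
tool_pos: [0.5807, 0.0739, 0.065]
ee_rot: [0.573, 0.82, 0.001, 0.001]
contact_force: [5.1, 2.6, -4.2]
grip_width: 0.0
grip_force: 2.7
```

```bash
python3 -c "from h import tf;tf()"
```

```text
t 11.2 uvz [0.0721 0.0222] 0.065 F [5.7 0.7] -4.2 yaw 110.1 w 0.0 tilt [ 0.003  0.001 -1.   ] j [ 0.13  0.52 -0.03  1.02  0.    1.35]
```

Force has risen to 5.7 N and movement has stopped, so this panel is at its stop. I'll retreat outward, then up, and check.

Emit:
apply_moves(
  deltas="1 0 0.06 0 0; 1 0 0.08 0 0; 1 0 0 -0.18 0; 1 0 0 -0.18 0; 1 0.18 0 0 0",
)

```text
time_s: 11.7
tool_pos: [0.602, 0.1245, 0.1616]
ee_rot: [0.576, 0.817, 0.004, 0.005]
contact_force: [1.8, 1.2, 0.3]
grip_width: 0.001
grip_force: 0.0
```

Emit:
apply_moves(
  deltas="1 0.18 0 -0.1 0; 1 0.18 0 -0.1 0; 1 0.18 0 0 0; 1 0 0 0 0; 1 0 0 0 0",
)

```text
time_s: 12.2
tool_pos: [0.55, 0.2528, 0.2032]
ee_rot: [0.572, 0.82, -0.001, -0.0]
contact_force: [0.4, -0.7, -0.4]
grip_width: -0.002
grip_force: 0.0
```

```bash
python3 - <<'E'
from h import *
from plant import capture
tf();t=np.deg2rad(20.11)
for n in("top","scene"):
    p,d=capture(n);cv2.imwrite(f"pics/{n}_end.png",p);X=cloud(n,d)
    D=X[...,:2]-[.5207,.0282];u=D@[np.cos(t),np.sin(t)];v=D@[-np.sin(t),np.cos(t)];z=X[...,2];g=green(p)
    for nm,o,s in(("far",u,v),("left",v,u),("right",-v,u),("near",-u,v)):
        h0=.05 if nm in("far","near") else .06
        k=g&(o>h0)&(o<h0+.07)&(abs(s)<.045)&(z>.02)
        if k.sum()<10: continue
        A=np.polyfit(z[k],o[k],1);hi=k&(z>.07)
        print(n,nm,k.sum(),"tilt out",np.rad2deg(np.arctan(A[0])).round(1),"top o",o[hi].mean().round(4),"z",z[k].max().round(4))
    if n=="top":
        Q=X[155:220,372:420].reshape(-1,3)
        for a,b in((.02,.07),(.07,.095),(.1,.12)):
            q=Q[(Q[:,2]>a)&(Q[:,2]<b)];print(q[:,:2].min(0).round(3),q[:,:2].max(0).round(3))
E
```

```text
t 12.2 uvz [0.1047 0.2008] 0.2032 F [ 0.2 -0.8] -0.4 yaw 110.24 w -0.0 tilt [-0.001 -0.001 -1.   ] j [ 0.43  0.47  0.26  1.36 -0.    1.65]
top far 175 tilt out 1.0 top o 0.0558 z 0.0817
top left 414 tilt out 1.3 top o 0.0656 z 0.0829
top right 292 tilt out 1.7 top o 0.066 z 0.0814
top near 490 tilt out 1.9 top o 0.0562 z 0.0827
[ 0.677 -0.074] [ 0.724 -0.028]
[ 0.679 -0.072] [ 0.721 -0.031]
[ 0.683 -0.075] [ 0.712 -0.042]
scene far 1027 tilt out -0.7 top o 0.0581 z 0.0817
scene left 672 tilt out 1.0 top o 0.0646 z 0.0823
scene right 746 tilt out -1.1 top o 0.0692 z 0.0812
scene near 1001 tilt out 0.2 top o 0.0555 z 0.0814
```

View pics/scene_end.png

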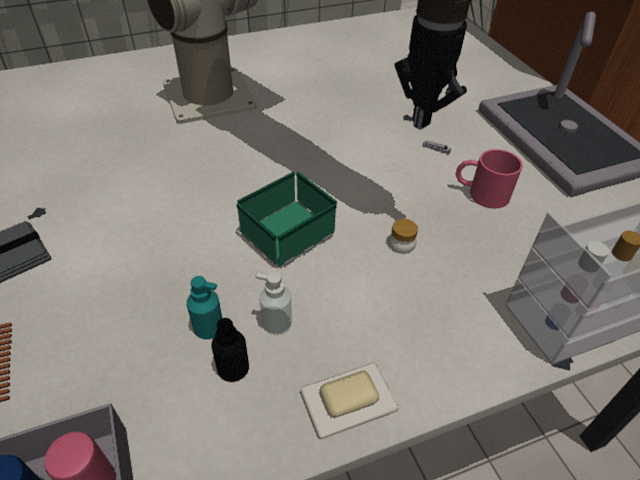

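The final picture shows the tray at (287,220) as an open box with all walls upright. The glass bottle at (275,300) has not moved, and the arm is clear.

```bash
python3 -c "from plant import hand_in;print(hand_in())"
```

```text
the job is handed in; nothing more can be done
None
```

The green tray is set up as an open box: all three panels stand upright within about 2° as measured, the glass pump bottle is where it was, and the job was handed in at about 12 s with the arm touching nothing.

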